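# Square up the serving tiles in their corner holder

### The job

Pile the three serving tiles in the corner holder: the dark slate one stays at the bottom, the white marble one goes on it and the blue one on top. Square the pile up by pushing it gently home into the corner, until all three tiles are flush with each other and touch both the end fence and the side fence with no visible gap. Leave the other things on the worktop where they are.

Things in the scene. Friction and masses are not known exactly. Their poses are not given: they have to be found in the camera images.
- holder: grey metal corner holder, fixed. Origin on the worktop under the centre of a tile that is flush in the corner; x along the tile's length, y along its width, z up. Flat floor 8 mm above the worktop, x -50 to +68, y -26 to +37 mm, open at the -x end and -y side, where flush tiles jut 10 and 4 mm past the floor. Stacked tiles' undersides: 8, 20, 32 mm above the worktop
- end_fence: rigid bright steel fence across the holder's +x end, fixed to it, 8 mm thick, 67 mm long, top 55 mm above the worktop. Origin in its inner face, at x = +60, y = 0, z = 0 mm of the holder; same axes as the holder; tiles butt against it with their short end
- side_fence: rigid bright steel fence along the holder's +y side, fixed to it, two tabs 7 mm thick (at x -55 to -35 and +36 to +60 mm) with a gap between for a finger, top 55 mm above the worktop. Origin in its inner face, at x = 0, y = +30, z = 0 mm of the holder; same axes; tiles butt against it with their long side
- slate_tile: dark grey rectangular serving tile, 120 x 60 x 12 mm thick, rigid and plain, about 0.15 kg, loose; origin at the centre of its underside, x along its length, y along its width, z up. It starts lying in the holder, askew and 8 to 16 mm short of both fences
- marble_tile: white marble rectangular serving tile, 120 x 60 x 12 mm thick, rigid and plain, about 0.15 kg, loose; origin at the centre of its underside, x along its length, y along its width, z up. It starts flat on the worktop
- blue_tile: blue ceramic rectangular serving tile, 120 x 60 x 12 mm thick, rigid and plain, about 0.15 kg, loose; origin at the centre of its underside, x along its length, y along its width, z up. It starts flat on the worktop
- mug: bystander: a small white striped mug, 63 x 87 x 52 high mm; origin at the centre of its underside
- tin: bystander: a low round green tin, 75 wide, 58 high mm; origin at the centre of its underside
- mill: bystander: a dark brown wooden pepper mill beside the sink (whose tall fixed tap, 340 mm high, stands at x 0.83, y -0.13 m and reaches over the bowls to x 0.73: keep the arm clear of it), 58 wide, 150 high mm; origin at the centre of its underside
- spice_jar: bystander: a glass spice jar with red label and green cap, 46 wide, 106 high mm; origin at the centre of its underside
- green_jar: bystander: a spice jar with green label and green cap, 46 wide, 106 high mm; origin at the centre of its underside
There are look-alikes about, which are no part of the job. What is shaped like the marble_tile but purple is not meant.

How it is judged:
By the outcome, as a careful person would: the job done as asked, in the order asked, and still so for the second after the job is handed in, with the robot touching nothing.
It also fails if it takes over 72 s, if anything falls off the work surface, if the arm or the gripper's body presses on something with over 40 N, if the wrist force passes 120 N, or if a joint passes its speed limit or range.

### The arm

A 7-joint arm with a two-finger parallel gripper is mounted at the origin on a cart in front of the work surface, level with it; the furniture and walls round the work are solid. World frame = base frame: x ahead of the robot, y to its left, z up, the work surface at z = 0. Lengths are in m, angles in degrees, forces in N, time in s.
With the tool pointing down it reaches from about 0.425 to 1.025 m from the base axis. Payload 9.4 kg.
Tool frame: the origin (TCP) lies at the very end of the fingers, on their centre line; the grasp point (between the pads) lies 19 mm behind it (bot.tcp_to_grasp is the distance from the TCP to the grasp point, in m); z points along the fingers, y is the line along which they close (so a half turn about z gives the same grasp; the last joint's range is limited). The gripper opens to 85 mm and grips with 20 to 120 N. Pads are 22 mm wide; open, the fingers measure 114 mm over their backs; the gripper's body (76 mm by 85 mm) begins 54 mm behind the grasp point. The pads swing forward as they close: fully open they stand 13 mm farther back than shut.
Start: joints at [-72.577, 34.337, -0.143, 91.639, 0.103, 54.024, -4.572], TCP at [0.269, 0.673, 0.231] pointing down, gripper open.
Joint ranges: [-147.43, 147.43], [-19.82, 112.94], [-74.19, 73.91], [6.32, 146.72], [-59.91, 239.91], [6.04, 106.73], [-150.56, 150.56]. Speed limits (degrees/s): [127.2, 127.2, 172.46, 172.46, 180, 180, 180].

### API

Orientations are given as [roll, pitch, yaw] about the fixed x, y, z axes, in that order (R = Rz(yaw) Ry(pitch) Rx(roll)).
In Python, from cell import bot gives the robot as it stands.
- The arm moves only by the tool move_arm, never from a script. Its argument "plan" is text: rows parted by semicolons, each of 7 numbers parted by spaces: the turn, a rotation vector about the tool's x, y, z in units of 10 degrees (1.0 is 10 degrees), then the shift along the tool's x, y, z in units of 40 mm (1.0 is 40 mm), then the finger opening in mm, from 0 to 85.4. In form: rx ry rz dx dy dz claw; .... A call has 1 to 8 rows; each row shifts and turns the commanded pose from where the row before left it, along the tool's axes as they then stand; what a row does not reach is not made up. A row lasts 1/8 s, in which the tool goes at most 62.5 mm and 10.7 degrees, less where a joint would pass 70% of its speed; a pose out of reach is approached as far as the arm can. A call is refused whole if a number of a shift passes 1 or a number of a turn 1, either way. A call with a gripper value outside its range is refused whole. The fingers move at their own pace and stop on an object; the grip force is fixed at half the most. Time passes only in rows, so rows that do not move let the fingers close. It gives the time, the measured TCP pose, the force, the opening and the grip force at its end, in the units of the state.
- bot.get_state(): the state, without advancing time (a new reading comes with each control period).
- bot.camera(name): name is "scene" or "top" or "wrist"; returns a dict with "image" (400x640x3 uint8, blue, green, red), "range_z" (400x640 float32, m along the optical axis (not along the pixel's ray), 0 where there is no reading), "K" (3x3 intrinsics, pixels), "pose" (4x4, takes a point from camera to world coordinates); the wrist camera has in their place "mount" (4x4, takes a point from camera to tool coordinates, whose origin is the TCP and whose axes are the flange's). Camera axes: x right, y down, z forward; pixel columns grow to the right and rows downward; lengths in m; the calibration is good to about 2 mm. A picture is of the moment at which its call begins: read the wrist's pose just before it.
- bot.hand_in(): hands the job in; it is judged then, once.
Trained networks look in the newest picture that a camera, given by its name, has taken for a name from the list of things; names that differ only in an ending like _2 or _b are one class to them, and where a whole thing is asked for, a point or a joint stands for the part that bears it (a point fixed in the world has none). Each returns a list of dicts, best first, with "score" (0 to 1); they miss things now and then, are a little off and sometimes report something else, mostly with a low value. They report only what shows in the picture. A call takes as long as a camera call. They do not tell look-alikes from the thing itself.
- bot.regions_of(label, camera): "region" (400x640 bool, what is visible of it) and "point" ([row, column] in pixels, amid what is visible of it).
The state is a dict: "clock": time; "joints": joint angles; "dq": joint speeds; "joint_torque": joint torques, N m; "tool_pos": TCP position; "eef_rot": TCP orientation; "force": force on the tool from outside, world axes, zero at the start; "moment": the same for the moment, N m; "width": finger opening in m; "grip_force": force on a finger pad.
Only numpy, scipy, OpenCV 4.12 (cv2) and the standard library are available. Lean on these libraries where they do the work, as an engineer would, in place of code of your own. Each camera call takes 0.05 s, during which the arm holds its last target. There are 200 camera calls.

## Working session

There is one attempt and no reset: what is moved stays moved. The work goes in short steps, Python scripts to look and compute and a tool call to move; the robot and the scene stay as the last step left them, time stands still between calls to the robot, and variables do not carry over. Pictures are saved under pics/ and viewed, at most 10 in all, crops included, and the job is handed in when it is done.

Besides the shell and the picture viewer there is one more tool, called after "Emit:" as a command line: name --argument value ..., lists and objects as JSON in quotes. move_arm: Moves the arm, as the interface text tells. Its arguments: {"type":"object","properties":{"plan":{"type":"string"}},"required":["plan"]}

```bash
mkdir -p pics; ls
cat > h.py <<'E'
import numpy as np, cv2
from cell import bot
def world(c, pts_rc=None, mask=None, T=None):
    K=c["K"]; T=c["pose"] if T is None else T
    if mask is not None: r,q=np.nonzero(mask)
    else: r,q=np.array(pts_rc).T
    z=c["range_z"][r,q]; k=z>0; r,q,z=r[k],q[k],z[k]
    P=np.c_[(q-K[0,2])/K[0,0]*z,(r-K[1,2])/K[1,1]*z,z]
    return P@T[:3,:3].T+T[:3,3]
def rect(P):
    zt=np.median(P[:,2]); Q=P[abs(P[:,2]-zt)<.004]
    (cx,cy),(w,h),a=cv2.minAreaRect((Q[:,:2]*1000).astype(np.float32))
    if w<h: w,h,a=h,w,a+90
    return np.round([cx,cy,zt*1000,w,h,(a+90)%180-90],1)
E
cat > look.py <<'E'
from h import *
for n in ("top","scene"):
    c=bot.camera(n); cv2.imwrite(f"pics/{n}0.png",c["image"])
    print(n,np.round(c["pose"],3).tolist(),c["K"][0,0])
    for l in ["slate_tile","marble_tile","blue_tile","holder","end_fence","side_fence","mug","tin","mill","spice_jar","green_jar"]:
        for d in bot.regions_of(l,n)[:3]:
            P=world(c,mask=d["region"])
            if len(P)>10: print(n,l,round(d["score"],2),d["point"],len(P),rect(P))
s=bot.get_state(); print(s["clock"],s["tool_pos"],s["eef_rot"],s["width"],s["force"])
E
python3 look.py
```

```text
pics
top [[0.371, -0.809, 0.456, -0.388], [-0.929, -0.326, 0.177, -0.188], [0.006, -0.49, -0.872, 1.86], [0.0, 0.0, 0.0, 1.0]] 496.82935707469704
top slate_tile 0.82 [220.1, 346.5] 350 [522.8  76.4  21.4 109.5  59.4   9.2]
top marble_tile 0.78 [217.7, 282.7] 367 [457.7 331.1  12.9 119.5  58.9  23.7]
top marble_tile 0.6 [214.8, 202.9] 351 [333.2 653.5  12.6 111.8  68.5 -47.9]
top blue_tile 0.73 [195.4, 319.1] 349 [615.1 226.8  12.9 118.9  62.6 -20.8]
top holder 0.79 [237.9, 354.8] 216 [497.3  37.   19.7 121.   44.9 -10.2]
top end_fence 0.69 [236.1, 349.3] 100 [445.7  51.1  37.5  53.2   8.2 -76.1]
top mug 0.47 [169.8, 274.7] 199 [639.4 452.4  36.7  68.6  53.1  47. ]
top mug 0.35 [221.1, 348.4] 360 [522.   76.3  21.2 117.6  59.4   9.2]
top tin 0.85 [171.5, 365.2] 343 [802.8  96.   52.4  78.   70.   19.7]
top tin 0.23 [238.8, 349.4] 115 [447.2  47.7  36.6  62.    7.5 -77.1]
top mill 0.53 [170.4, 380.7] 251 [771.2  20.3  88.7  25.8  10.5 -77.3]
top green_jar 0.56 [277.0, 418.2] 221 [ 383.1 -259.9   95.8   42.5   28.7  -37.2]
scene [[-0.602, 0.712, -0.363, 1.1], [0.799, 0.535, -0.276, 0.59
[... 450 characters left out ...]
136.6  52.1 -19.3]
scene end_fence 0.43 [155.2, 317.6] 109 [453.7  58.9  34.4  59.7   9.7 -76.1]
scene side_fence 0.64 [157.5, 309.2] 39 [517.3  35.6  37.1 107.8   4.8   7.1]
scene mug 0.72 [249.1, 375.3] 343 [636.2 448.2  24.9  71.   55.6  69.7]
scene tin 0.56 [227.0, 269.8] 454 [803.5 101.9  51.8  76.4  70.1  49.5]
scene mill 0.62 [211.3, 253.4] 353 [796.5  47.6 100.1  37.   11.8 -16.9]
scene spice_jar 0.66 [209.2, 424.8] 280 [432.3 517.   89.1  42.7  17.4 -88.4]
scene green_jar 0.74 [106.4, 265.9] 250 [ 399.4 -240.4   71.    45.1   24.9  -43.6]
1.2 [0.26944437 0.67305985 0.23123703] [-1.79997158e+02  3.30438952e-03  1.58184937e+02] 0.08544698625432604 [-0.45629873 -0.12002757 -0.66000902]
```

Run:
```python
import cv2,numpy as np
a=cv2.imread("pics/top0.png")[130:300,180:440]; b=cv2.imread("pics/scene0.png")[90:270,230:500]
a=cv2.resize(a,(800,523),interpolation=2); b=cv2.resize(b,(800,533),interpolation=2)
cv2.imwrite("pics/t0c.png",a); cv2.imwrite("pics/s0c.png",b)
```

```text
(no output)
```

View pics/t0c.png

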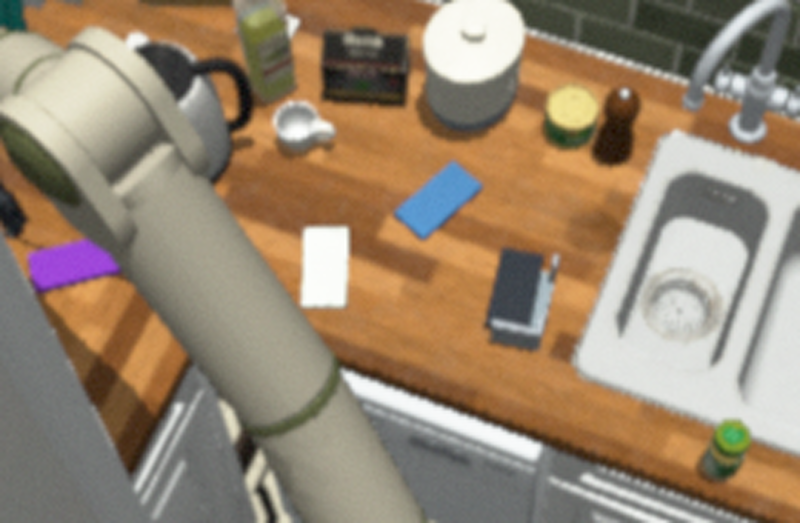

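View pics/s0c.png

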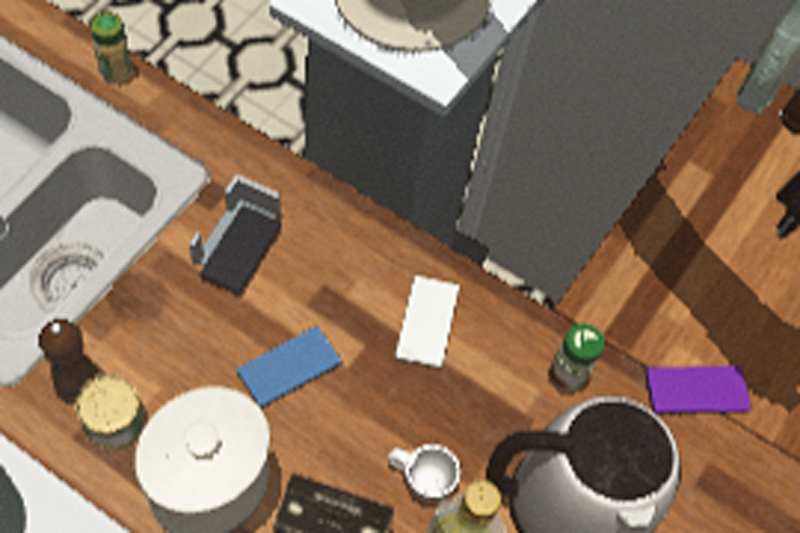

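The white marble (crop 325,265), blue (438,200) and holder with slate (515,295) all match the networks' finds. The purple look-alike lies far left. The holder's end fence faces the robot and its side fence is on the −y side. I'm moving over the marble tile.

Emit:
move_arm --plan "0 0 0 -0.94 -0.766 0 85.4;0 0 0 -0.94 -0.766 0 85.4;0 0 0 -0.94 -0.766 0 85.4;0 0 0 -0.94 -0.766 0 85.4;0 0 0 -0.94 -0.766 0 85.4;0 0 0 -0.94 -0.766 0 85.4;0 0 0 -0.94 -0.766 0 85.4;0 0 0 -0.94 -0.766 0 85.4"

```text
clock: 2.2
tool_pos: [0.4584, 0.3324, 0.2316]
eef_rot: [180.0, 0.0, 158.2]
force: [-0.1, 0.5, 0.5]
width: 0.0854
grip_force: 0.0
```

Emit:
move_arm --plan "0 0 -0.9 0 0 0 85.4;0 0 -0.9 0 0 0 85.4;0 0 -0.9 0 0 0 85.4;0 0 -0.9 0 0 0 85.4;0 0 -0.9 0 0 0 85.4;0 0 0 0 0 0 85.4"

```text
clock: 2.95
tool_pos: [0.4578, 0.3336, 0.2314]
eef_rot: [180.0, 0.0, -156.9]
force: [-0.4, -0.0, -0.6]
width: 0.0852
grip_force: 0.0
```

```bash
cat > w.py <<'E'
from h import *
import sys
from scipy.spatial.transform import Rotation as Ro
def tool(s):
    T=np.eye(4); T[:3,:3]=Ro.from_euler("xyz",s["eef_rot"],degrees=True).as_matrix(); T[:3,3]=s["tool_pos"]; return T
def wrist(name=None):
    s=bot.get_state(); c=bot.camera("wrist"); T=tool(s)@c["mount"]
    if name: cv2.imwrite(f"pics/{name}.png",c["image"])
    return s,c,T
def delta(s,xy):
    d=tool(s)[:3,:3].T@np.array([xy[0]/1e3-s["tool_pos"][0],xy[1]/1e3-s["tool_pos"][1],0]); return np.round(d/.04,2)
if __name__=="__main__":
    s,c,T=wrist(sys.argv[1]); print(s["clock"],s["tool_pos"],s["eef_rot"],s["force"],np.round(s["joints"],0))
    for l in sys.argv[2:]:
        for d in bot.regions_of(l,"wrist")[:2]:
            P=world(c,mask=d["region"],T=T); r=rect(P); print(l,round(d["score"],2),d["point"],len(P),r,delta(s,r[:2]))
E
python3 w.py w1 marble_tile
```

```text
2.95 [0.45778259 0.33356072 0.23138907] [ 1.79985161e+02  8.17314281e-03 -1.56897733e+02] [-0.42213475 -0.01531771 -0.56190607] [-33.  24. -12. 112.   7.  45.  64.]
marble_tile 0.81 [179.8, 592.9] 4702 [343.1 645.3  12.2 101.5  60.2 -51.6] [-0.42  8.29  0.  ]
marble_tile 0.7 [165.4, 314.8] 5203 [458.7 333.   12.2 119.7  60.   22.4] [-0.02 -0.02 -0.  ]
```

Emit:
move_arm --plan "0 0 0.07 0 0 0.95 85.4;0 0 0 0 0 0.95 85.4;0 0 0 0 0 0.95 85.4;0 0 0 0 0 0.95 85.4;0 0 0 0 0 0.95 85.4;0 0 0 0 0 0.7 85.4;0 0 0 0 0 0.3 85.4;0 0 0 0 0 0 85.4"

```text
clock: 4.05
tool_pos: [0.4574, 0.3337, 0.001]
eef_rot: [-180.0, -0.0, -157.6]
force: [-0.2, 0.3, 0.3]
width: 0.0855
grip_force: 0.0
```

Emit:
move_arm --plan "0 0 0 0 0 0 55;0 0 0 0 0 0 55;0 0 0 0 0 0 55;0 0 0 0 0 0 55;0 0 0 0 0 0 55"

```text
clock: 4.68
tool_pos: [0.4583, 0.334, 0.003]
eef_rot: [180.0, 0.1, -157.5]
force: [-1.1, -1.2, 8.5]
width: 0.0578
grip_force: 61.9
```

Emit:
move_arm --plan "0 0 0 0 0 -0.5 55;0 0 0 0 0 -0.9 55;0 0 0 0 0 -0.9 55;0 0 0 0 0 -0.9 55;0 0 0 0 0 -0.9 55;0 0 0 0 -0.9 -0.9 55;0 0 0 0 -0.9 0 55;0 0 0 0 0 0 55"

```text
clock: 5.68
tool_pos: [0.4864, 0.2638, 0.2026]
eef_rot: [-179.9, 0.1, -157.8]
force: [-0.2, 0.8, -1.8]
width: 0.0575
grip_force: 65.1
```

```bash
python3 w.py w2 slate_tile holder end_fence side_fence blue_tile
python3 - <<'E'
import cv2
E
```

```text
5.675 [0.48640537 0.2637823  0.20260497] [-1.79913681e+02  9.10713526e-02 -1.57817963e+02] [-0.22135459  0.77002135 -1.84919137] [-26.  25. -12. 115.   8.  40.  69.]
slate_tile 0.81 [132.8, 133.8] 7426 [519.   79.5  20.1 119.6  60.3   9.8] [ 0.98 -4.57  0.01]
slate_tile 0.75 [216.8, 585.3] 5797 [ 4.166e+02  5.019e+02  8.080e+01  4.360e+01  2.120e+01 -5.000e-01] [-0.63  6.17 -0.01]
holder 0.91 [71.2, 93.5] 4559 [504.7  62.1  30.6 123.5  64.7   8.4] [ 1.48 -4.84  0.  ]
end_fence 0.67 [55.4, 109.4] 1219 [449.2  53.   54.2  67.3   8.  -81.5] [ 2.85 -4.53  0.  ]
side_fence 0.8 [74.5, 72.9] 2020 [514.6  32.4  38.6 113.8   7.1   8.4] [ 1.53 -5.62  0.01]
blue_tile 0.77 [254.0, 229.3] 1410 [619.7 211.1  12.2  98.4  29.7 -22.1] [-2.59 -2.48  0.01]
blue_tile 0.21 [348.0, 84.4] 2613 [794.   81.8  52.5  74.8  35.4 -23.6] [-5.4  -7.12  0.02]
```

View pics/w2.png

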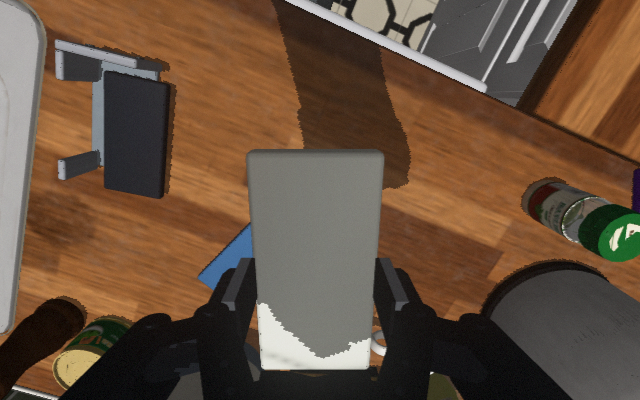

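The wrist view shows the marble held squarely at (315,260). The holder at (100,110) has its end fence on top and its side fence on the left, with the slate at (135,133) short of both. The fences give a holder origin of about (512, 66) mm and a yaw of 188.4°.

Emit:
move_arm --plan "0 0 0.69 0 0 0 55;0 0 0.69 0 0 0 55;0 0 0 0 -0.81 0 55;0 0 0 0 -0.81 0 55;0 0 0 0 -0.81 0 55;0 0 0 0 -0.81 0 55;0 0 0 -0.04 -0.81 0 55;0 0 0 0 -0.81 0 55"

```text
clock: 6.98
tool_pos: [0.5162, 0.0752, 0.2011]
eef_rot: [180.0, -0.0, -171.2]
force: [0.5, -0.5, -1.9]
width: 0.0573
grip_force: 65.1
```

Emit:
move_arm --plan "0 0 0 0 0 0.8 55;0 0 0 0 0 0.8 55;0 0 0 0 0 0.8 55;0 0 0 0 0 0.8 55;0 0 0 0 0 0.6 55;0 0 0 0 0 0.3 55;0 0 0 0 0 0 55;0 0 0 0 0 0 55"

```text
clock: 7.98
tool_pos: [0.5165, 0.0755, 0.038]
eef_rot: [180.0, 0.1, -171.3]
force: [0.6, 0.4, -1.7]
width: 0.0574
grip_force: 65.1
```

Emit:
move_arm --plan "0 0 0 0 -0.09 0.2 55;0 0 0 0 0 0.1 55;0 0 0 0 0 0.05 55;0 0 0 0 0 0.03 55;0 0 0 0 0 0 55"

```text
clock: 8.6
tool_pos: [0.5166, 0.0716, 0.023]
eef_rot: [-180.0, 0.0, -171.3]
force: [-2.5, -0.4, 13.9]
width: 0.0576
grip_force: 66.9
```

Emit:
move_arm --plan "0 0 0 0 0 -0.04 70;0 0 0 0 0 0 85.4;0 0 0 0 0 0 85.4;0 0 0 0 0 -0.5 85.4;0 0 0 0 0 -0.9 85.4;0 0 0 0 0 -0.9 85.4;0 0 0 0 0 -0.9 85.4;0 0 0 0 0 -0.9 85.4"

```text
clock: 9.6
tool_pos: [0.5164, 0.0716, 0.1888]
eef_rot: [-180.0, -0.0, -171.3]
force: [0.3, 0.1, -0.3]
width: 0.085
grip_force: 0.0
```

Emit:
move_arm --plan "0 0 0 -0.77 0.885 0 85.4;0 0 0 -0.77 0.885 0 85.4;0 0 0 -0.77 0.885 0 85.4;0 0 0 -0.77 0.885 0 85.4;0 0 0.76 0 0 0 85.4;0 0 0.76 0 0 0 85.4;0 0 0.76 0 0 0 85.4;0 0 0.76 0 0 0 85.4"

```text
clock: 10.6
tool_pos: [0.6168, 0.2302, 0.1873]
eef_rot: [-180.0, -0.0, 158.0]
force: [-0.5, 0.6, 0.2]
width: 0.0853
grip_force: 0.0
```

Emit:
move_arm --plan "0 0 0 0 0 0 85.4;0 0 0 0 0 0 85.4"

```text
clock: 10.85
tool_pos: [0.6169, 0.2303, 0.1875]
eef_rot: [-180.0, -0.0, 158.5]
force: [-0.0, -0.3, -0.1]
width: 0.0854
grip_force: 0.0
```

```bash
python3 w.py w3 blue_tile marble_tile slate_tile end_fence side_fence
```

```text
10.85 [0.61688742 0.23031898 0.18751423] [-1.79983151e+02 -8.39912268e-03  1.58458232e+02] [-0.01777226 -0.28010266 -0.12041397] [-26.  32.   1. 103.  -1.  44.  44.]
blue_tile 0.65 [171.3, 313.7] 6613 [614.8 229.5  12.1 119.4  60.1 -22.1] [ 0.04 -0.04  0.  ]
marble_tile 0.63 [142.4, 115.7] 8578 [516.4  73.1  31.9 119.4  61.1   8.6] [ 0.89 -4.58  0.  ]
slate_tile 0.77 [131.9, 153.0] 1569 [525.4 102.8  19.3 131.6  52.4 -14.6] [ 0.96 -3.81  0.  ]
end_fence 0.72 [81.7, 54.0] 2416 [452.5  55.7  45.1  62.7   8.  -75.2] [ 2.22 -5.57  0.  ]
side_fence 0.74 [124.9, 46.8] 1659 [514.5  33.5  42.7 114.1   5.6   8.5] [ 0.57 -5.52  0.  ]
```

Emit:
move_arm --plan "0 0 0.06 0.04 -0.04 0.9 85.4;0 0 0 0 0 0.9 85.4;0 0 0 0 0 0.9 85.4;0 0 0 0 0 0.9 85.4;0 0 0 0 0 0.7 85.4;0 0 0 0 0 0.34 85.4;0 0 0 0 0 0 85.4;0 0 0 0 0 0 55"

```text
clock: 12.15
tool_pos: [0.6157, 0.2296, 0.0032]
eef_rot: [179.9, 0.1, 157.7]
force: [0.6, -0.3, 0.8]
width: 0.0699
grip_force: 0.0
```

Emit:
move_arm --plan "0 0 0 0 0 0 55;0 0 0 0 0 0 55;0 0 0 0 0 0 55;0 0 0 0 0 0 55;0 0 0 0 0 0 55"

```text
clock: 12.78
tool_pos: [0.6157, 0.2295, 0.0041]
eef_rot: [179.9, 0.1, 157.7]
force: [-1.3, -0.6, 7.5]
width: 0.0575
grip_force: 62.0
```

Emit:
move_arm --plan "0 0 0 0 0 -0.5 55;0 0 0 0 0 -0.9 55;0 0 0 0 0 -0.9 55;0 0 0 0 0 -0.9 55;0 0 -0.76 0 0 0 55;0 0 -0.76 0 0 0 55;0 0 -0.76 0 0 0 55;0 0 -0.76 0 0 0 55"

```text
clock: 13.78
tool_pos: [0.6152, 0.2293, 0.132]
eef_rot: [-180.0, 0.1, -171.7]
force: [0.4, -0.6, -2.0]
width: 0.0577
grip_force: 64.2
```

Emit:
move_arm --plan "0 0 0 0.75 -0.882 0 55;0 0 0 0.75 -0.882 0 55;0 0 0 0.75 -0.882 0 55;0 0 0 0.75 -0.882 0 55;0 0 0 0 0 0.9 55;0 0 0 0 0 0.8 55;0 0 0 0 0 0.4 55;0 0 0 0 0 0 55"

```text
clock: 14.78
tool_pos: [0.5159, 0.0729, 0.0461]
eef_rot: [-180.0, -0.0, -171.9]
force: [0.1, 0.0, -0.6]
width: 0.0569
grip_force: 64.3
```

Emit:
move_arm --plan "0 0 0 0 0 0.12 55;0 0 0 0 0 0.06 55;0 0 0 0 0 0.05 55;0 0 0 0 0 0.03 55;0 0 0 0 0 0 55"

```text
clock: 15.4
tool_pos: [0.5161, 0.0728, 0.0361]
eef_rot: [-180.0, 0.0, -171.9]
force: [-1.6, 0.2, 4.6]
width: 0.0571
grip_force: 65.0
```

Emit:
move_arm --plan "0 0 0 0 0 -0.02 70;0 0 0 0 0 0 85.4;0 0 0 0 0 0 85.4;0 0 0 0 0 -0.5 85.4;0 0 0 0 0 -0.9 85.4;0 0 0 0 0 -0.9 85.4;0 0 0 0 0.8 0 85.4;0 0 0 0 0.8 0 85.4"

```text
clock: 16.4
tool_pos: [0.5073, 0.1365, 0.1292]
eef_rot: [180.0, 0.1, -172.0]
force: [0.1, -0.7, 0.2]
width: 0.0852
grip_force: 0.0
```

Emit:
move_arm --plan "0 0 1 0 0 0 50;0 0 1 0 0 0 50;0 0 1 0 0 0 50;0 0 1 0 0 0 50;0 0 1 0 0 0 50;0 0 1 0 0 0 50;0 0 1 0 0 0 50;0 0 1 0 0 0 50"

```text
clock: 17.4
tool_pos: [0.5069, 0.1362, 0.1285]
eef_rot: [-180.0, -0.0, 107.8]
force: [-0.3, 0.0, -0.3]
width: 0.0499
grip_force: 0.0
```

Emit:
move_arm --plan "0 0 0.97 0 0 0 50;0 0 0 0 0 0 50;0 0 0 0 0 0 50"

```text
clock: 17.77
tool_pos: [0.5069, 0.1362, 0.1285]
eef_rot: [-180.0, 0.0, 98.6]
force: [0.4, -0.5, -1.0]
width: 0.0497
grip_force: 0.0
```

```bash
python3 w.py w4 blue_tile marble_tile slate_tile end_fence side_fence
python3 - <<'E'
from h import *
s=bot.get_state(); print(s["width"])
for cam in("scene",):
  c=bot.camera(cam)
  for l in ["slate_tile","marble_tile","blue_tile"]:
    for d in bot.regions_of(l,cam)[:1]: print(l,d["score"],rect(world(c,mask=d["region"])))
E
```

```text
17.775 [0.50691865 0.13622887 0.12845877] [-1.79996694e+02  6.00082171e-03  9.86069425e+01] [ 0.44676459 -0.45177825 -0.98244235] [-33.  30.  17. 124. -18.  28.   7.]
blue_tile 0.93 [271.7, 314.4] 7323 [516.   74.   43.9 119.8  61.1   8.2] [-1.57 -0.01  0.  ]
marble_tile 0.57 [281.0, 612.5] 5321 [773.9 101.9  33.7  65.8  21.3  83.9] [-1.85  6.47 -0.  ]
marble_tile 0.56 [244.0, 317.4] 640 [512.  102.1  27.3 117.9   2.2   8.5] [-0.86 -0.    0.  ]
slate_tile 0.57 [233.7, 319.5] 1554 [514.7 105.8  19.3 119.4  10.7   7.7] [-0.78  0.08  0.  ]
end_fence 0.97 [260.4, 229.3] 580 [450.5  85.5  41.2  16.   12.1  47.5] [-1.04 -1.58  0.  ]
side_fence 0.9 [324.5, 354.6] 670 [522.7  35.   47.4  96.7   4.    8.6] [-2.56  0.01  0.  ]
0.04980033775572965
slate_tile 0.4 [540.9 108.2  16.2  89.6  36.6 -15.4]
marble_tile 0.7 [338.1 655.5   9.8 120.3  62.4 -52.2]
blue_tile 0.61 [519.1  76.5  41.3 121.6  60.6   7.7]
```

View pics/w4.png

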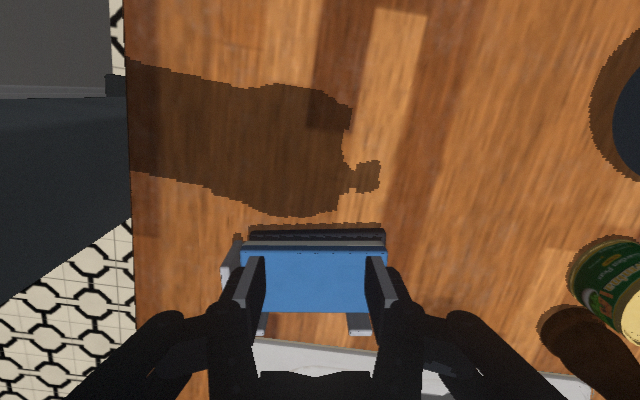

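Emit:
move_arm --plan "0 0 0 0 0 0.9 50;0 0 0 0 0 0.9 50;0 0 0 0 0 0.8 50;0 0 0 0 0 0.4 50;0 0 0 0 0 0.08 50;0 0 0 0 0 0 50"

```text
clock: 19.02
tool_pos: [0.5073, 0.1362, 0.0058]
eef_rot: [180.0, -0.0, 98.4]
force: [0.3, 0.0, -0.3]
width: 0.0502
grip_force: 0.0
```

Emit:
move_arm --plan "0 0 0 -0.15 0 0 50;0 0 0 -0.15 0 0 50;0 0 0 -0.1 0 0 50;0 0 0 -0.06 0 0 50;0 0 0 -0.06 0 0 50;0 0 0 -0.06 0 0 50;0 0 0 0 0 0 50"

```text
clock: 19.9
tool_pos: [0.5106, 0.1135, 0.0054]
eef_rot: [180.0, -0.0, 98.4]
force: [1.0, 4.1, 3.1]
width: 0.0498
grip_force: 2.0
```

Emit:
move_arm --plan "0 0 0 -0.04 0 0 50;0 0 0 -0.04 0 0 50;0 0 0 -0.04 0 0 50;0 0 0 0 0 0 50;0 0 0 0 0 0 50"

```text
clock: 20.52
tool_pos: [0.5108, 0.1091, 0.0053]
eef_rot: [-180.0, -0.0, 98.4]
force: [-0.8, 5.8, 4.6]
width: 0.0498
grip_force: 2.9
```

Emit:
move_arm --plan "0 0 0 -0.03 0 0 50;0 0 0 -0.03 0 0 50;0 0 0 0 0 0 50;0 0 0 0 0 0 50"

```text
clock: 21.02
tool_pos: [0.5111, 0.1068, 0.0053]
eef_rot: [-180.0, -0.0, 98.4]
force: [-1.2, 6.9, 5.2]
width: 0.0499
grip_force: 3.1
```

Emit:
move_arm --plan "0 0 0 -0.03 0 0 50;0 0 0 -0.03 0 0 50;0 0 0 0 0 0 50;0 0 0 0 0 0 50"

```text
clock: 21.52
tool_pos: [0.5112, 0.1052, 0.0053]
eef_rot: [-180.0, -0.1, 98.5]
force: [-1.4, 9.2, 4.2]
width: 0.0503
grip_force: 4.5
```

Emit:
move_arm --plan "0 0 0 -0.04 0 0 50;0 0 0 -0.04 0 0 50;0 0 0 0 0 0 50;0 0 0 0 0 0 50"

```text
clock: 22.02
tool_pos: [0.5112, 0.1052, 0.0053]
eef_rot: [-179.9, -0.3, 98.6]
force: [-3.2, 19.3, 5.5]
width: 0.0503
grip_force: 10.2
```

Emit:
move_arm --plan "0 0 0 0.2 0 0 50;0 0 0 0.2 0 0 50;0 0 0 0 0 -0.8 50;0 0 0 0 0 -0.8 50;0 0 0 0 0 -0.8 25;0 0 -1 0 0 0 25;0 0 -1 0 0 0 25;0 0 -1 0 0 0 25"

```text
clock: 23.02
tool_pos: [0.5097, 0.1158, 0.1013]
eef_rot: [-180.0, 0.0, 128.7]
force: [0.7, -0.5, -0.4]
width: 0.0253
grip_force: 0.0
```

Emit:
move_arm --plan "0 0 -1 0 0 0 25;0 0 -1 0 0 0 25;0 0 -1 0 0 0 25;0 0 -1 0 0 0 25;0 0 -1 0 0 0 25;0 0 -1 0 0 0 25;0 0 0 -0.8 0 0 25;0 0 0 -0.8 0 0 25"

```text
clock: 24.02
tool_pos: [0.5737, 0.1249, 0.1011]
eef_rot: [-180.0, -0.0, -171.7]
force: [0.2, -0.3, 0.3]
width: 0.025
grip_force: 0.0
```

Emit:
move_arm --plan "0 0 0 -0.78 0 0 25;0 0 0 0 -0.7 0 25;0 0 0 0 -0.68 0 25;0 0 0 0 0 0 25;0 0 0 0 0 0 25"

```text
clock: 24.65
tool_pos: [0.6118, 0.076, 0.101]
eef_rot: [180.0, -0.0, -171.6]
force: [-0.2, 0.4, -0.8]
width: 0.0249
grip_force: 0.0
```

```bash
python3 w.py w5 blue_tile marble_tile slate_tile end_fence side_fence
```

```text
24.65 [0.61180848 0.07595439 0.10104715] [ 1.79991908e+02 -2.84270281e-02 -1.71632487e+02] [-0.18545493  0.44226003 -0.7786325 ] [ -5.  37. -10. 112.  12.  33.  75.]
blue_tile 0.71 [77.7, 320.6] 17099 [528.   67.2  44.1  95.8  60.2   8.5] [2.1  0.09 0.  ]
end_fence 0.71 [123.9, 264.5] 1002 [529.9  35.1  42.6  82.    5.3   7.8] [ 2.17 -0.71  0.  ]
side_fence 0.71 [136.8, 262.1] 505 [561.2  38.4  54.4  20.    7.    9.1] [ 1.39 -0.74  0.  ]
```

View pics/w5.png

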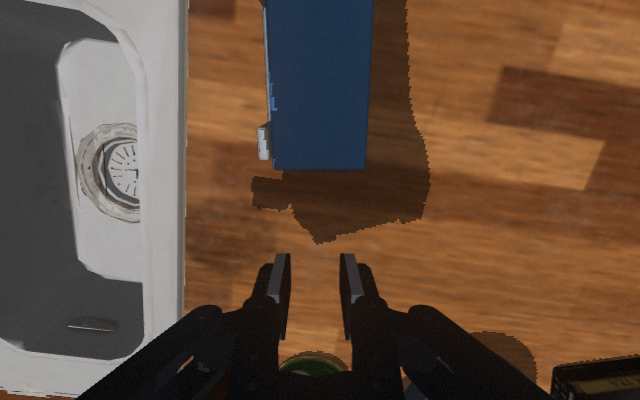

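The blue tile at (320,80) is right up against the side-fence tab (264,142), with no slate or marble showing beyond it. Next is the push from the open end.

Emit:
move_arm --plan "0 0 0 0 0.1 0.8 25;0 0 0 0 0 0.8 25;0 0 0 0 0 0.6 25;0 0 0 0 0 0.13 25;0 0 0 0 0 0 25"

```text
clock: 25.58
tool_pos: [0.6117, 0.0799, 0.0083]
eef_rot: [180.0, 0.0, -171.6]
force: [0.2, -0.3, 0.0]
width: 0.0252
grip_force: 0.0
```

Emit:
move_arm --plan "0 0 0 0.2 0 0 25;0 0 0 0.15 0 0 25;0 0 0 0.08 0 0 25;0 0 0 0.06 0 0 25;0 0 0 0.06 0 0 25;0 0 0 0.04 0 0 25;0 0 0 0.04 0 0 25;0 0 0 0 0 0 25"

```text
clock: 26.58
tool_pos: [0.587, 0.0761, 0.0082]
eef_rot: [180.0, 0.0, -171.6]
force: [1.5, 0.8, 0.2]
width: 0.0253
grip_force: 1.1
```

Emit:
move_arm --plan "0 0 0 0.04 0 0 25;0 0 0 0.04 0 0 25;0 0 0 0.04 0 0 25;0 0 0 0 0 0 25;0 0 0 0 0 0 25"

```text
clock: 27.2
tool_pos: [0.582, 0.0753, 0.0082]
eef_rot: [180.0, 0.0, -171.6]
force: [3.9, 1.5, 0.9]
width: 0.0251
grip_force: 1.8
```

Emit:
move_arm --plan "0 0 0 0.04 0 0 25;0 0 0 0.03 0 0 25;0 0 0 0 0 0 25;0 0 0 0 0 0 25"

```text
clock: 27.7
tool_pos: [0.5814, 0.0753, 0.0084]
eef_rot: [180.0, 0.2, -171.6]
force: [9.0, 1.0, -1.5]
width: 0.025
grip_force: 4.6
```

Emit:
move_arm --plan "0 0 0 0.04 0 0 25;0 0 0 0.04 0 0 25;0 0 0 0 0 0 25;0 0 0 0 0 0 25"

```text
clock: 28.2
tool_pos: [0.5815, 0.0753, 0.0092]
eef_rot: [179.9, 0.6, -171.6]
force: [16.3, -0.3, -0.9]
width: 0.0253
grip_force: 8.1
```

Emit:
move_arm --plan "0 0 0 -0.3 0 0 25;0 0 0 -0.3 0 0 25;0 0 0 0 0 -0.8 25;0 0 0 0 0 -0.8 25;0 0 0 0 0 -0.8 50;0 0 0 0 0.8 -0.8 50;0 0 0 0 0.8 0 50;0 0 0 0.4 0.8 0 50"

```text
clock: 29.2
tool_pos: [0.5699, 0.1713, 0.1363]
eef_rot: [180.0, -0.0, -171.7]
force: [-0.4, 1.2, -0.5]
width: 0.0498
grip_force: 0.0
```

Emit:
move_arm --plan "0 0 0 0.7 0.4 0 50;0 0 0 0.7 0 0 50;0 0 0 0.5 0 0 50;0 0 0 0 0 0 50;0 0 0 0 0 0 50"

```text
clock: 29.82
tool_pos: [0.493, 0.1753, 0.1361]
eef_rot: [-180.0, 0.0, -171.6]
force: [0.7, -1.1, -0.8]
width: 0.05
grip_force: 0.0
```

```bash
python3 w.py w6 blue_tile marble_tile slate_tile end_fence side_fence
python3 - <<'E'
from h import *
c=bot.camera("scene"); cv2.imwrite("pics/s1.png",cv2.resize(c["image"][130:210,260:360],(800,640)[:2],interpolation=2)[:600])
E
```

```text
29.825 [0.4930004  0.17529472 0.13607886] [-1.79995342e+02  3.01037774e-03 -1.71627784e+02] [ 0.68933074 -1.10050914 -0.75176134] [-18.  29. -10. 123.  10.  29.  62.]
blue_tile 0.73 [198.1, 174.3] 11102 [511.8  65.   44.1 119.   61.5   8.2] [-0.06 -2.8   0.  ]
marble_tile 0.62 [197.0, 213.0] 628 [506.3  94.2  28.8 116.3   2.    8.6] [-0.03 -2.05  0.  ]
slate_tile 0.62 [184.8, 216.5] 521 [506.2  94.1  16.5 116.    2.3   8.8] [-0.03 -2.06  0.  ]
slate_tile 0.51 [194.7, 212.7] 624 [506.7  94.2  28.9 118.    3.    9.2] [-0.04 -2.06  0.  ]
end_fence 0.94 [122.5, 155.6] 1801 [449.2  52.   54.1  67.1   8.2 -81.5] [ 1.53 -2.89  0.  ]
side_fence 0.75 [159.3, 115.9] 1102 [514.   32.   52.7 113.8   8.1   8.7] [ 0.   -3.62  0.  ]
```

View pics/w6.png

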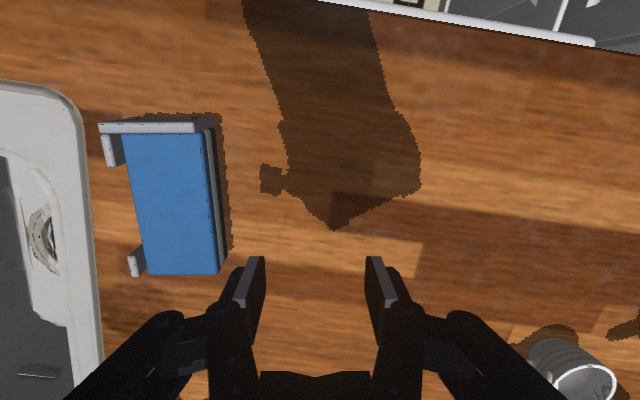

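Run:
```python
import cv2
a=cv2.imread("pics/w6.png")
x=cv2.resize(a[105:195,90:235],None,fx=5.3,fy=3.2*1.0,interpolation=2)
p=cv2.resize(a[110:185,95:235],(560,300),interpolation=2); q=cv2.resize(a[210:285,115:255],(560,300),interpolation=2)
cv2.imwrite("pics/c6.png",cv2.vconcat([p,q]))
```

```text
(no output)
```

View pics/c6.png

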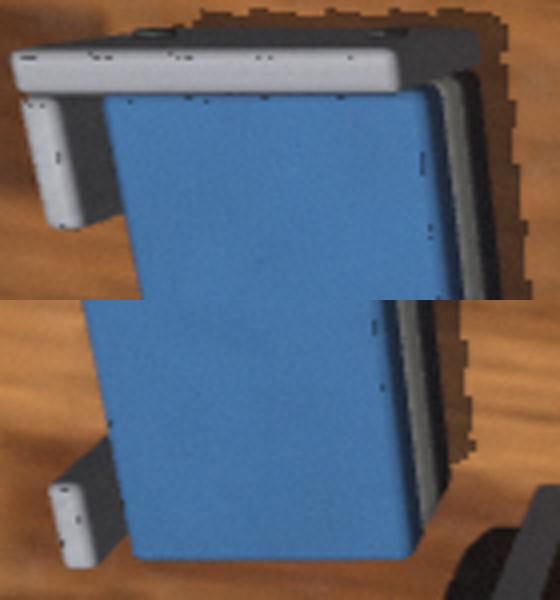

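Emit:
move_arm --plan "0 0 1 0 0 0 50;0 0 1 0 0 0 50;0 0 1 0 0 0 50;0 0 1 0 0 0 50;0 0 1 0 0 0 50;0 0 1 0 0 0 50;0 0 1 0 0 0 50;0 0 1 0 0 0 50"

```text
clock: 31.18
tool_pos: [0.4924, 0.1753, 0.1361]
eef_rot: [180.0, -0.0, 108.1]
force: [-0.3, 0.4, -0.4]
width: 0.0499
grip_force: 0.0
```

Emit:
move_arm --plan "0 0 1 0 0 0 50;0 0 0 -0.6 0.07 0.8 50;0 0 0 -0.6 0 0.8 50;0 0 0 0 0 0.8 50;0 0 0 0 0 0.7 50;0 0 0 0 0 0.16 50;0 0 0 0 0 0 50;0 0 0 0 0 0 50"

```text
clock: 32.17
tool_pos: [0.5026, 0.1284, 0.0067]
eef_rot: [179.9, -0.0, 98.4]
force: [0.6, -0.1, -0.8]
width: 0.0499
grip_force: 0.0
```

Emit:
move_arm --plan "0 0 0 -0.2 0 0 50;0 0 0 -0.2 0 0 50;0 0 0 -0.1 0 0 50;0 0 0 -0.05 0 0 50;0 0 0 -0.04 0 0 50;0 0 0 -0.03 0 0 50;0 0 0 -0.03 0 0 50;0 0 0 0 0 0 50"

```text
clock: 33.17
tool_pos: [0.5055, 0.1044, 0.0057]
eef_rot: [-180.0, -0.1, 98.5]
force: [-0.9, 7.2, 1.1]
width: 0.05
grip_force: 3.6
```

Emit:
move_arm --plan "0 0 0 -0.04 0 0 50;0 0 0 0 0 0 50;0 0 0 0.2 0 0 50;0 0 0 0.4 0 0 50;0 0 0 0.4 0 -0.6 50;0 0 0 0.4 0 -0.9 50;0 0 0 0.4 0 -0.9 50;0 0 0 0 0 -0.9 50"

```text
clock: 34.17
tool_pos: [0.495, 0.1742, 0.1387]
eef_rot: [-180.0, -0.0, 98.5]
force: [0.9, -1.2, -0.2]
width: 0.0502
grip_force: 0.0
```

Emit:
move_arm --plan "0 0 0 0 0 0 50;0 0 0 0 0 0 50"

```text
clock: 34.42
tool_pos: [0.4952, 0.1726, 0.1374]
eef_rot: [-180.0, -0.0, 98.4]
force: [-0.1, -0.1, 1.4]
width: 0.0499
grip_force: 0.0
```

```bash
python3 w.py w7 blue_tile marble_tile slate_tile end_fence side_fence
python3 - <<'E'
import cv2
a=cv2.imread("pics/w7.png"); cv2.imwrite("pics/c7.png",cv2.resize(a[230:380,200:420],(800,545),interpolation=2))
E
```

```text
34.425 [0.49519354 0.17258658 0.13738204] [-1.79990798e+02 -1.27095546e-03  9.84214815e+01] [-0.0502162  -0.05037233  1.36710272] [-37.  30.  17. 124. -17.  29.   1.]
blue_tile 0.81 [315.1, 316.4] 6610 [512.4  66.   43.9 116.1  60.4   8.1] [-2.7   0.04 -0.  ]
marble_tile 0.59 [286.0, 314.9] 692 [507.5  94.2  28.3  90.    3.2   8.4] [-1.98  0.02 -0.  ]
marble_tile 0.42 [368.1, 577.0] 4291 [776.5  39.6  38.7  52.8  33.3  55.7] [-4.32  6.47 -0.  ]
slate_tile 0.65 [271.0, 311.3] 664 [507.5  94.3  16.4  95.3   3.4   8.8] [-1.98  0.02 -0.  ]
end_fence 0.44 [317.0, 318.8] 6542 [512.3  66.   43.9 113.6  60.4   8.1] [-2.7   0.03 -0.  ]
side_fence 0.75 [352.9, 274.8] 715 [515.6  32.3  51.1 111.2   8.    8.4] [-3.54 -0.01 -0.  ]
```

View pics/c7.png

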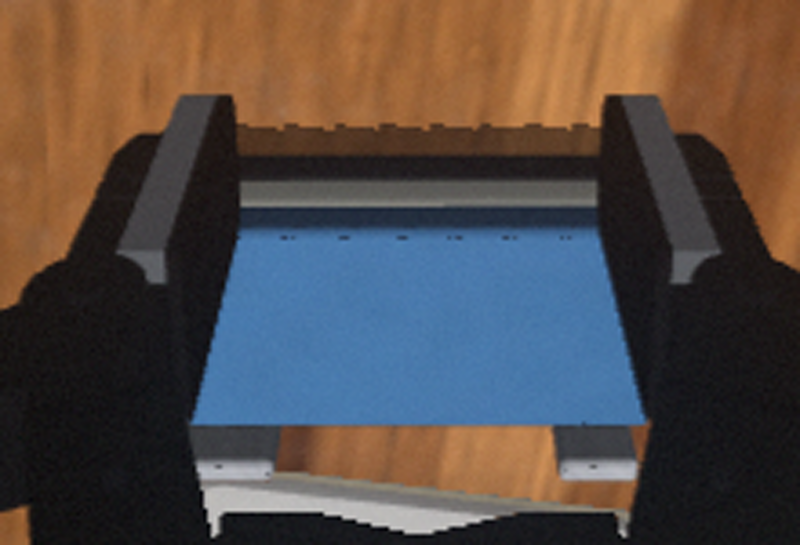

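The long faces of all three tiles are in one line (crop rows 155–230). The blue tile is centred on the holder origin and both side-fence tabs sit close behind it, so I'm handing in.

```bash
python3 -c "
from cell import bot
print(bot.hand_in())"
```

```text
the job is handed in; nothing more can be done
None
```

I piled the tiles slate, marble, blue in the corner holder, pushed them home against both fences until they stopped moving, and handed the job in; the last pictures show all three flush with no visible gap, though I did not view the open-end faces head-on.

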